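# Lock the blue bayonet cap of the filter pot

## Robot

A 7-joint arm with a two-finger parallel gripper is mounted at the origin on a cart in front of the work surface, level with it; the furniture and walls round the work are solid. World frame = base frame: x ahead of the robot, y to its left, z up, the work surface at z = 0. Lengths are in mm, angles in rad, forces in N, time in s.
With the tool pointing down it reaches from about 425 to 875 mm from the base axis. Payload 8.4 kg.
Tool frame: the origin (TCP) lies at the very end of the fingers, on their centre line; the grasp point (between the pads) lies 19 mm behind it; z points along the fingers, y is the line along which they close (so a half turn about z gives the same grasp; the last joint's range is limited). The gripper opens to 85 mm and grips with 20 to 120 N. Pads are 22 mm wide; open, the fingers measure 114 mm over their backs; the gripper's body (76 mm by 85 mm) begins 54 mm behind the grasp point. The pads swing forward as they close: fully open they stand 13 mm farther back than shut.
Start: joints at [-1.244, 0.333, 0.04, 1.465, -0.013, 1.343, -0.059], TCP at [268.48, 591.931, 231.308] pointing down, gripper open.
Joint ranges: [-2.58, 2.58], [-0.38, 2.09], [-1.3, 1.39], [0.25, 2.4], [-1.5, 4.64], [0.08, 2.09], [-2.65, 2.65]. Speed limits (rad/s): [2.22, 2.22, 2.79, 2.79, 3.14, 3.14, 3.14].

## Interface

Orientations are given as a rotation vector (axis times angle).
In Python, from station import readout, read_camera, env, finder gives the robot as it stands.
- The arm moves only by the tool arm_command, never from a script. Its argument "motion" is a list of rows, each a list of 7 numbers: the turn, a rotation vector about the tool's x, y, z in units of 45 degrees (1.0 is 45 degrees), then the shift along the tool's x, y, z in units of 40 mm (1.0 is 40 mm), then the finger opening in mm, from 0 to 85.4. In form: [[rx, ry, rz, dx, dy, dz, fingers], ...]. A call has 1 to 12 rows; each row shifts and turns the commanded pose from where the row before left it, along the tool's axes as they then stand; what a row does not reach is not made up. A row lasts 1/10 s, in which the tool goes at most 50 mm and 8.59 degrees, less where a joint would pass 70% of its speed; a pose out of reach is approached as far as the arm can. A call with a number of a shift or a turn outside -1 to 1 is refused whole. A call with a gripper value outside its range is refused whole. The fingers move at their own pace and stop on an object; "squeeze" is the grip in N (left out, the last holds). Time passes only in rows, so rows that do not move let the fingers close. It gives the time, the measured TCP pose, the force, the opening and the grip force at its end, in the units of the state.
- readout.state(): the state, without advancing time (a new reading comes with each control period).
- read_camera(name): name is "scene" or "top"; returns a dict with "img" (384x512x3 uint8, red, green, blue), "fx", "fy", "cx", "cy" (pixels), "R" (3x3) and "t" (3): a world point X has camera coordinates R X + t. Camera axes: x right, y down, z forward; pixel columns grow to the right and rows downward; lengths in mm; the calibration is good to about 2 mm. A picture is of the moment at which its call begins. There is no depth.
- env.job_done(): hands the job in; it is judged then, once.
Trained networks look in the newest picture that a camera, given by its name, has taken for a name from the list of things; names that differ only in an ending like _2 or _b are one class to them, and where a whole thing is asked for, a point or a joint stands for the part that bears it (a point fixed in the world has none). Each returns a list of dicts, best first, with "conf" (0 to 1); they miss things now and then, are a little off and sometimes report something else, mostly with a low value. They report only what shows in the picture. A call takes as long as a camera call. They do not tell look-alikes from the thing itself.
- finder.spot_in(camera, target): "location" ([x, y, z] in mm, in the coordinates of the camera as it stood for that picture, good to about 4 mm: the middle of the surface that is visible of it).
- finder.pinpoint(camera, target): "location" ([x, y, z] in mm, in the coordinates of the camera as it stood for that picture, good to about 4 mm: a listed point, or the origin of a listed thing).
The state is a dict: "time": time; "q": joint angles; "dq": joint speeds; "joint_efforts": joint torques, N m; "ee_pos": TCP position; "ee_rot": TCP orientation; "ft_force": force on the tool from outside, world axes, zero at the start; "wrist_torque": the same for the moment, N m; "gripper_width": finger opening in mm; "finger_force": force on a finger pad.
Only numpy, scipy, OpenCV 4.12 (cv2) and the standard library are available. Lean on these libraries where they do the work, as an engineer would, in place of code of your own. Each camera call takes 0.05 s, during which the arm holds its last target. There are 200 camera calls.

## Task

The blue cap on its filter pot was left unlocked: it stands up on its spring with its grip bar in line with the pot's two white dots. Push it straight down against the spring, turn it a quarter turn clockwise (seen from above) so that the bar points at the two green dots, let it rise to seat in the lock and let go. Leave the orange cap locked as it is.

Things in the scene. Friction and masses are not known exactly. Their poses are not given: they have to be found in the camera images.
- blue_bar (a point): Centre of the upright grip bar on the blue cap: 56 mm long along x, 16 thick along y, 30 high; z up; half a turn is the same. 15 mm below this point is the top of the cap's 80 mm disc, on which fingertips may rest. Loose, 120 g. At the start 97 mm above the desk, bar along the pot's x within 6 degrees; once locked 92 mm above the desk, bar along the pot's y.
- blue_spring (a joint): Spring plate under the blue cap, m pushed down: 0 at the start (5 N), 0.010 (10 N), 0.015 (12.5 N, the cap's disc meets the pot's rim). From 0.0105 to 0.015 the cap can turn, clockwise only, through 90 degrees, with 10 degrees of play at each end, then a stop. There the spring lifts it 5 to 10 mm into pockets that hold it: locked reads 0.005.
- blue_pot: Round aluminium filter pot under the blue cap, fixed to the desk: 92 mm across, rim 60 mm above the desk, on a grey square foot 124 mm wide, 10 mm high, with two short brass hose stubs. Origin on its axis at desk level, z up. White dots on the foot at +x and -x (bar in line: unlocked), green dots at +y and -y (bar in line: locked).
- orange_bar (a point): Centre of the grip bar of the orange cap on a second pot, both of the same shape and sizes as the blue. Already locked, its bar along that pot's green dots, this point 92 mm above the desk. To be left alone. One pot stands on each side of the fixed microtome, which fills the middle of the desk (x 0.37 to 0.81, y -0.19 to 0.11) and is 0.32 m tall: go over it, not through.
Not all that is in view belongs to the job. What is meant by the part that bears blue_bar is not turquoise, and is the larger of those in its own colour. Leave any purple look-alike of the blue_pot alone.

How it is judged:
By the outcome, as a careful person would: the job done as asked, in the order asked, and still so for the second after the job is handed in, with the robot touching nothing.
It also fails if it takes over 45 s, if anything falls off the work surface, if the arm or the gripper's body presses on something with over 40 N, if the wrist force passes 120 N, or if a joint passes its speed limit or range.

## Working session

There is one attempt and no reset: what is moved stays moved. The work goes in short steps, Python scripts to look and compute and a tool call to move; the robot and the scene stay as the last step left them, time stands still between calls to the robot, and variables do not carry over. Pictures are saved under pics/ and viewed, at most 10 in all, crops included, and the job is handed in when it is done.

Besides the shell and the picture viewer there is one more tool, called after "Emit:" in YAML: its name, and indented under it one key for each argument. arm_command: Moves the arm, as the interface text tells. Its arguments: {"type":"object","properties":{"motion":{"type":"array"},"squeeze":{"type":"number"}},"required":["motion"]}

```bash
mkdir -p pics; cat > h.py <<'E'
from station import readout, read_camera, env, finder
import numpy as np, cv2
def look(n,f=None):
    c=read_camera(n); c['R']=np.array(c['R']); c['t']=np.array(c['t'])
    if f: cv2.imwrite('pics/'+f,cv2.cvtColor(np.array(c['img']),cv2.COLOR_RGB2BGR))
    return c
def w(c,p): return c['R'].T@(np.array(p)-c['t'])
def px(c,X):
    p=c['R']@np.array(X,float)+c['t']; return np.array([c['fx']*p[0]/p[2]+c['cx'],c['fy']*p[1]/p[2]+c['cy']])
def ray(c,u,v,z):
    d=c['R'].T@np.array([(u-c['cx'])/c['fx'],(v-c['cy'])/c['fy'],1]); o=-c['R'].T@c['t']
    return o+d*(z-o[2])/d[2]
E
python3 - <<'E'
from h import *
np.set_printoptions(precision=3,suppress=True)
s=readout.state(); print(s)
for n in ['scene','top']:
    c=look(n,n+'0.png')
    print(n,'campos',-c['R'].T@c['t'])
    for t in ['blue_bar','blue_pot','orange_bar']:
        for r in finder.pinpoint(n,t): 
            X=w(c,r['location']); print(n,t,round(r['conf'],2),X,px(c,X))
E
```

```text
{'time': 0.0, 'q': array([-1.244,  0.334,  0.04 ,  1.466, -0.013,  1.343, -0.058]), 'dq': array([ 0.002,  0.003,  0.   , -0.001, -0.   ,  0.   ,  0.001]), 'joint_efforts': array([ -0.   , -65.852,   1.365, -40.559,   0.016,   0.012,   0.   ]), 'ee_pos': array([268.316, 591.516, 230.397]), 'ee_rot': array([-0.664, -3.07 ,  0.003]), 'ft_force': array([ 0.594,  0.195, -0.013]), 'wrist_torque': array([ 0.016, -0.004, -0.043]), 'finger_force': 0.0, 'gripper_width': 84.8595748921602}
scene campos [-172.648 1277.701 1347.523]
scene blue_bar 0.7 [357.467 174.695  48.103] [272.177 233.894]
scene blue_bar 0.66 [420.733 444.857  60.34 ] [219.73  279.173]
scene blue_pot 0.58 [517.635 575.025   3.767] [175.582 308.286]
top campos [ 119.88   102.847 1756.894]
top blue_bar 0.61 [422.73  444.485  59.711] [155.863 203.455]
top blue_bar 0.59 [357.946 174.816  47.42 ] [229.383 221.815]
top blue_bar 0.57 [457.805 306.694  96.272] [192.621 192.287]
top blue_pot 0.58 [453.565 304.953   2.544] [195.935 198.317]
top orange_bar 0.78 [ 527.415 -336.181   90.261] [369.182 174.947]
```

View pics/scene0.png

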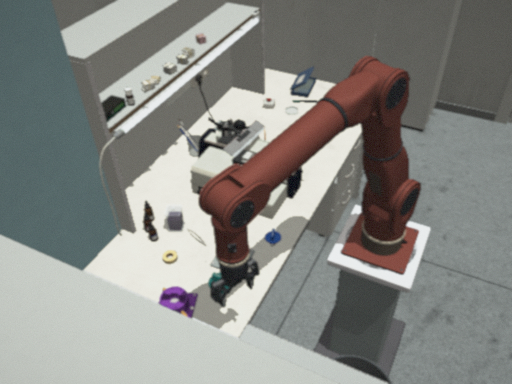

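View pics/top0.png

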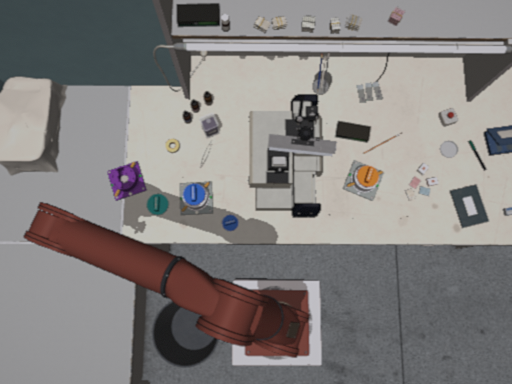

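Candidates in the top view: a turquoise cap at (157,204), a small blue cap loose on the desk at (230,222), the blue cap on a pot at (195,195), and a purple pot at (127,181). I choose (195,195), the larger blue one on the grey-footed pot. The orange cap to leave alone is at (367,177). Next is one close crop to check the choice.

```bash
python3 - <<'E'
from h import *
np.set_printoptions(precision=1,suppress=True)
# average several frames for noise
cs=[look('top') for _ in range(4)]
c=cs[0]; im=np.mean([np.array(k['img'],float) for k in cs],0).astype(np.uint8)
x0,y0,x1,y1=170,172,222,220
cr=cv2.resize(im[y0:y1,x0:x1],None,fx=12,fy=12,interpolation=cv2.INTER_CUBIC)
cv2.imwrite('pics/crop1.png',cv2.cvtColor(cr,cv2.COLOR_RGB2BGR))
for k in range(3):
    look('top')
    for t in ['blue_bar','blue_pot']:
        for r in finder.pinpoint('top',t):
            X=w(c,r['location']); print(t,round(r['conf'],2),X,px(c,X))
E
```

```text
blue_bar 0.89 [457.2 302.3  93.5] [193.9 192.6]
blue_bar 0.82 [425.9 446.1  59.6] [155.5 202.6]
blue_bar 0.46 [358.6 174.   45.1] [229.6 221.7]
blue_pot 0.88 [522.1 571.8   0.5] [126.7 180.4]
blue_pot 0.58 [453.1 304.4   3.1] [196.1 198.4]
blue_bar 0.8 [461.  304.5  96.4] [193.2 191.4]
blue_bar 0.71 [357.  173.2  48.2] [229.8 222. ]
blue_pot 0.96 [453.4 306.3   2. ] [195.6 198.4]
blue_pot 0.65 [519.7 571.4  -1.6] [126.9 181.2]
blue_bar 0.85 [422.8 444.1  60.9] [155.9 203.4]
blue_bar 0.63 [356.5 173.5  47.7] [229.7 222.2]
blue_bar 0.61 [459.9 308.4  93.9] [192.2 191.8]
blue_pot 0.96 [519.  574.1  -2.5] [126.2 181.4]
blue_pot 0.88 [455.8 302.2   3.2] [196.7 197.7]
blue_pot 0.23 [458.7 307.7  94.6] [192.4 192.1]
```

View pics/crop1.png

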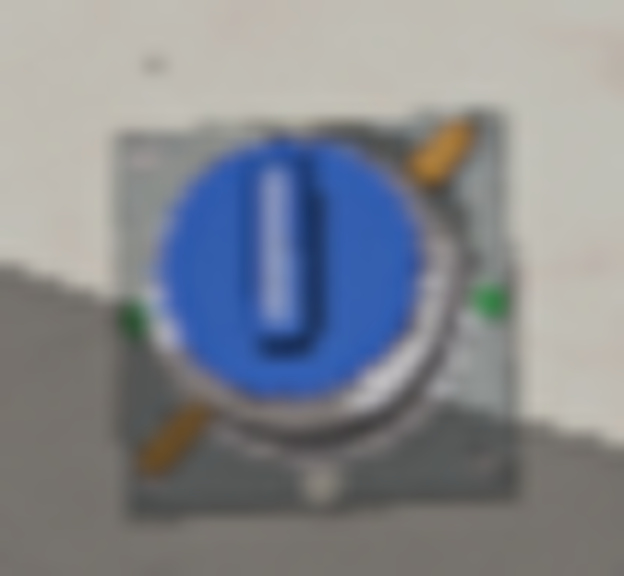

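The crop shows the blue cap on its silver pot. The bar runs nearly up and down (about (275,165) to (278,335) in the crop), which is world x. The green dots are left (133,320) and right (490,300), and a white dot is below at (320,486), so this cap is unlocked and is the right one. Next I compute its geometry.

```bash
python3 - <<'E'
from h import *
np.set_printoptions(precision=1,suppress=True)
cs=[look('top') for _ in range(4)]; c=cs[0]
im=np.mean([np.array(k['img'],float) for k in cs],0)
f=lambda x,y,z: ray(c,(x+.5)/12-.5+170,(y+.5)/12-.5+172,z)
g1,g2,wd=f(133,320,10),f(490,300,10),f(320,486,10)
print('green',g1,g2,'mid',(g1+g2)/2,np.linalg.norm(g1-g2),'white',wd, 'pot y dir',np.degrees(np.arctan2(*(g1-g2)[[1,0]])), 'pot x dir',np.degrees(np.arctan2(*((g1+g2)/2-wd)[[1,0]])))
co=[f(*p,10) for p in [(113,135),(500,108),(520,495),(130,518)]]
print('foot ctr',np.mean(co,0),[np.linalg.norm(co[i]-co[i-1]) for i in range(4)],[np.degrees(np.arctan2(*(co[i]-co[i-1])[[1,0]])) for i in range(4)])
a,b=f(277,163,112),f(279,335,112); print('bar top',a,b,(a+b)/2,np.linalg.norm(a-b),np.degrees(np.arctan2(*(a-b)[[1,0]])))
# disc: blue mask, z=82
h=cv2.cvtColor(im.astype(np.uint8),cv2.COLOR_RGB2HSV)
m=((h[...,0]>100)&(h[...,0]<125)&(h[...,1]>120)); m[:172]=0;m[220:]=0;m[:,:170]=0;m[:,222:]=0
cn=max(cv2.findContours(m.astype(np.uint8),0,1)[0],key=cv2.contourArea)
e=cv2.fitEllipse(cn);print(e,'disc',ray(c,*e[0],80),'diam',np.array(e[1])*1675/c['fx'])
print('bar by finder z97 vs px',ray(c,*px(c,[459,305.5,96]),97))
E
```

```text
green [452.3 361.9  10. ] [459.3 249.7  10. ] mid [455.8 305.8  10. ] 112.4969736523003 white [399.6 301.6  10. ] pot y dir 93.58686313669072 pot x dir 4.2506671315823406
foot ctr [454.9 304.4  10. ] [np.float64(123.16772596377992), np.float64(122.8412233767182), np.float64(124.71555128600099), np.float64(122.06846344312451)] [np.float64(4.448032945338037), np.float64(-85.56181660905277), np.float64(-175.9116013579597), np.float64(93.71274483153476)]
bar top [480.8 305.5 112. ] [428.5 303.4 112. ] [454.7 304.5 112. ] 52.278597366779 2.3015320804313073
((193.80548095703125, 193.87564086914062), (19.85704803466797, 20.61631202697754), 37.48973846435547) disc [455.2 304.2  80. ] diam [70.9 73.6]
bar by finder z97 vs px [458.8 305.4  97. ]
```

The pot axis is at about (455, 304.5) and the bar points 2–4° from world x. The foot measures 123 mm and the dots are 112 mm apart, both consistent with the sizes given. I move above it at the present height.

Emit:
arm_command:
  motion:
    - [0,0,0,-0.72,-0.46,0,85]
    - [0,0,0,-0.72,-0.46,0,85]
    - [0,0,0,-0.72,-0.46,0,85]
    - [0,0,0,-0.72,-0.46,0,85]
    - [0,0,0,-0.72,-0.46,0,85]
    - [0,0,0,-0.72,-0.46,0,85]
    - [0,0,0,-0.72,-0.46,0,85]
    - [0,0,0,-0.72,-0.46,0,85]
    - [0,0,0,-0.72,-0.46,0,85]
    - [0,0,0,-0.72,-0.46,0,85]

```text
time: 2.25
ee_pos: [455.4, 304.1, 231.6]
ee_rot: [0.664, 3.07, 0.001]
ft_force: [0.7, -0.5, -0.1]
gripper_width: 85.0
finger_force: 0.0
```

Emit:
arm_command:
  motion:
    - [0,0,-0.152,0,0,0,85]
    - [0,0,-0.152,0,0,0,85]
    - [0,0,-0.152,0,0,0,85]
    - [0,0,-0.152,0,0,0,85]
    - [0,0,0,0,0,0,85]
    - [0,0,0,0,0,0,85]

```text
time: 2.85
ee_pos: [454.8, 305.4, 231.4]
ee_rot: [-0.076, 3.141, 0.0]
ft_force: [-0.4, 0.8, 0.3]
gripper_width: 85.1
finger_force: 0.0
```

Emit:
arm_command:
  motion:
    - [0,0,0,0,0,0.44,45]
    - [0,0,0,0,0,0.44,45]
    - [0,0,0,0,0,0.44,45]
    - [0,0,0,0,0,0.44,45]
    - [0,0,0,0,0,0.44,45]
    - [0,0,0,0,0,0.44,45]
    - [0,0,0,0,0,0.44,45]
    - [0,0,0,0,0,0.44,45]
    - [0,0,0,0,0,0,45]
    - [0,0,0,0,0,0,45]

```text
time: 3.85
ee_pos: [454.8, 305.4, 90.8]
ee_rot: [0.079, -3.14, 0.0]
ft_force: [0.4, -0.5, 0.8]
gripper_width: 45.0
finger_force: 0.0
```

```bash
python3 - <<'E'
from h import *
im=np.array(look('scene')['img']); c=look('top')
a=cv2.resize(im[200:300,190:310],None,fx=4,fy=4,interpolation=2)
b=cv2.resize(np.array(c['img'])[150:250,160:240],None,fx=4,fy=4,interpolation=2)
cv2.imwrite('pics/p3.png',np.hstack([a,b])[...,::-1])
print(readout.state()['ee_pos'])
E
```

```text
[455.33760274 305.81642357  91.60918544]
```

View pics/p3.png

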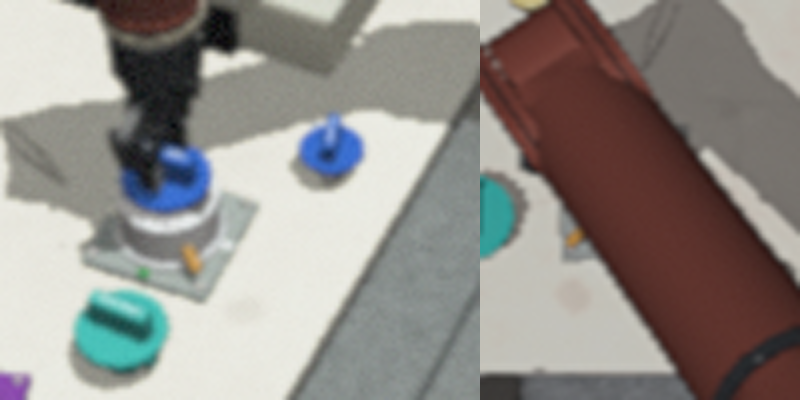

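The left half of the picture shows the fingers straddling the blue bar over its disc at about (165,165). The turquoise cap and the small blue cap are clear of the gripper. I close on the bar.

Emit:
arm_command:
  motion:
    - [0,0,0,0,0,0.05,5]
    - [0,0,0,0,0,0.05,5]
    - [0,0,0,0,0,0,5]
    - [0,0,0,0,0,0,5]
    - [0,0,0,0,0,0,5]
    - [0,0,0,0,0,0,5]
  squeeze: 50

```text
time: 4.55
ee_pos: [455.0, 305.6, 86.9]
ee_rot: [-0.081, 3.14, 0.001]
ft_force: [0.6, -0.6, 3.6]
gripper_width: 15.2
finger_force: 52.7
```

Emit:
arm_command:
  motion:
    - [0,0,0,0,0,0.08,5]
    - [0,0,0,0,0,0.08,5]
    - [0,0,0,0,0,0.08,5]
    - [0,0,0,0,0,0.08,5]
    - [0,0,0,0,0,0,5]
    - [0,0,0,0,0,0,5]

```text
time: 5.15
ee_pos: [455.1, 305.6, 74.3]
ee_rot: [-0.081, 3.14, 0.001]
ft_force: [-1.1, -0.6, 6.4]
gripper_width: 14.9
finger_force: 53.0
```

Emit:
arm_command:
  motion:
    - [0,0,0,0,0,0.05,5]
    - [0,0,0,0,0,0,5]
    - [0,0,0,0,0,0,5]

```text
time: 5.45
ee_pos: [455.2, 305.6, 72.6]
ee_rot: [-0.081, 3.14, 0.001]
ft_force: [-1.0, -1.8, 9.9]
gripper_width: 14.8
finger_force: 53.6
```

Emit:
arm_command:
  motion:
    - [0,0,0,0,0,0.05,5]
    - [0,0,0,0,0,0,5]
    - [0,0,0,0,0,0,5]

```text
time: 5.75
ee_pos: [455.4, 305.3, 71.6]
ee_rot: [-0.08, 3.14, 0.001]
ft_force: [-5.2, -5.4, 20.8]
gripper_width: 15.2
finger_force: 55.2
```

The force jump shows the disc meeting the rim near z ≈ 72. I back off about 2 mm, which leaves it in the turning band, and start the clockwise turn (+z of the tool).

Emit:
arm_command:
  motion:
    - [0,0,0,0,0,-0.07,5]
    - [0,0,0,0,0,0,5]
    - [0,0,0.15,0,0,0,5]
    - [0,0,0.15,0,0,0,5]
    - [0,0,0.15,0,0,0,5]
    - [0,0,0.15,0,0,0,5]
    - [0,0,0,0,0,0,5]

```text
time: 6.45
ee_pos: [455.3, 305.3, 73.4]
ee_rot: [0.661, 3.07, 0.001]
ft_force: [-0.7, -1.2, 10.8]
gripper_width: 15.2
finger_force: 53.6
```

```bash
python3 - <<'E'
from h import *
s=readout.state(); print(s['wrist_torque'],s['ft_force'],s['ee_pos'],s['ee_rot'],s['q'][6])
E
```

```text
[-0.41326399  0.16751612 -0.0843093 ] [-0.68946239 -1.1515141  10.78449188] [455.3141997  305.33105941  73.35789876] [6.61027753e-01 3.07045064e+00 7.24500728e-04] 0.5467310751422035
```

Emit:
arm_command:
  motion:
    - [0,0,0.172,0,0,0,5]
    - [0,0,0.172,0,0,0,5]
    - [0,0,0.172,0,0,0,5]
    - [0,0,0.172,0,0,0,5]
    - [0,0,0.172,0,0,0,5]
    - [0,0,0.172,0,0,0,5]
    - [0,0,0.172,0,0,0,5]
    - [0,0,0.172,0,0,0,5]
    - [0,0,0,0,0,0,5]
    - [0,0,0,0,0,0,5]

```text
time: 7.45
ee_pos: [455.4, 305.1, 73.3]
ee_rot: [2.142, 2.297, 0.001]
ft_force: [-0.4, -2.0, 10.1]
gripper_width: 15.3
finger_force: 53.7
```

```bash
python3 - <<'E'
from h import *
from scipy.spatial.transform import Rotation as Ro
s=readout.state(); y=Ro.from_rotvec(s['ee_rot']).as_matrix()[:,1]
print(s['wrist_torque'],s['ft_force'],s['ee_pos'],np.degrees(np.arctan2(y[1],y[0])),s['q'][6])
E
```

```text
[-0.59006161  0.08699846 -0.1159966 ] [-0.37283544 -2.00540971 10.06378166] [455.35674915 305.1256573   73.28172823] 3.994995290760197 -0.48155429676326295
```

Turned about 89°, and the tool's y axis is at 4°, in line with the pot's x. Now I let it rise into the lock.

Emit:
arm_command:
  motion:
    - [0,0,0,0,0,-0.04,5]
    - [0,0,0,0,0,-0.04,5]
    - [0,0,0,0,0,-0.04,5]
    - [0,0,0,0,0,-0.04,5]
    - [0,0,0,0,0,-0.03,5]
    - [0,0,0,0,0,0,5]
    - [0,0,0,0,0,0,5]

```text
time: 8.15
ee_pos: [455.3, 305.1, 80.7]
ee_rot: [2.142, 2.298, 0.001]
ft_force: [-0.0, -1.7, 7.7]
gripper_width: 15.1
finger_force: 53.2
```

Emit:
arm_command:
  motion:
    - [0,0,0,0,0,-0.04,5]
    - [0,0,0,0,0,0,5]
    - [0,0,0,0,0,0,5]

```text
time: 8.45
ee_pos: [455.2, 305.1, 81.8]
ee_rot: [2.142, 2.298, 0.0]
ft_force: [2.5, -1.2, 2.6]
gripper_width: 15.2
finger_force: 52.7
```

The force falls off at z ≈ 82, 10 mm above rim contact, so it is seated at 0.005. I let go and withdraw.

Emit:
arm_command:
  motion:
    - [0,0,0,0,0,0,40]
    - [0,0,0,0,0,0,40]
    - [0,0,0,0,0,0,40]
    - [0,0,0,0,0,0,40]
    - [0,0,0,0,0,0,40]

```text
time: 8.95
ee_pos: [454.6, 305.4, 81.6]
ee_rot: [-2.141, -2.298, 0.0]
ft_force: [0.4, 0.1, -0.3]
gripper_width: 40.4
finger_force: 0.0
```

Emit:
arm_command:
  motion:
    - [0,0,0,0,0,-0.2,40]
    - [0,0,0,0,0,-0.5,40]
    - [0,0,0,0,0,-0.7,40]
    - [0,0,0,0,0,-0.7,40]
    - [0,0,0,0,0,-0.7,40]
    - [0,0,0,0,0,-0.7,40]

```text
time: 9.55
ee_pos: [454.8, 305.2, 223.6]
ee_rot: [2.142, 2.298, 0.001]
ft_force: [0.1, 0.2, -0.9]
gripper_width: 40.0
finger_force: 0.0
```

Emit:
arm_command:
  motion:
    - [0,0,0,-0.5,-0.7,0,40]
    - [0,0,0,-0.5,-0.7,0,40]
    - [0,0,0,-0.5,-0.7,0,40]
    - [0,0,0,0,0,0,40]

```text
time: 9.95
ee_pos: [373.0, 237.3, 222.3]
ee_rot: [-2.142, -2.296, -0.0]
ft_force: [0.3, 1.2, -0.1]
gripper_width: 40.0
finger_force: 0.0
```

```bash
python3 - <<'E'
from h import *
im=np.array(look('scene')['img']); c=look('top'); t=np.array(c['img'])
for r in finder.pinpoint('top','blue_bar')+finder.pinpoint('top','orange_bar'): print(round(r['conf'],2),w(c,r['location']))
a=cv2.resize(im[190:280,190:270],None,fx=5,fy=5,interpolation=2)
b=cv2.resize(t[160:250,160:230],None,fx=5,fy=5,interpolation=2)
cv2.imwrite('pics/p4.png',np.hstack([a,b])[...,::-1])
E
```

```text
0.7 [424.50385347 442.10057302  60.59913684]
0.63 [ 528.17289434 -334.19245008   88.96411971]
```

View pics/p4.png

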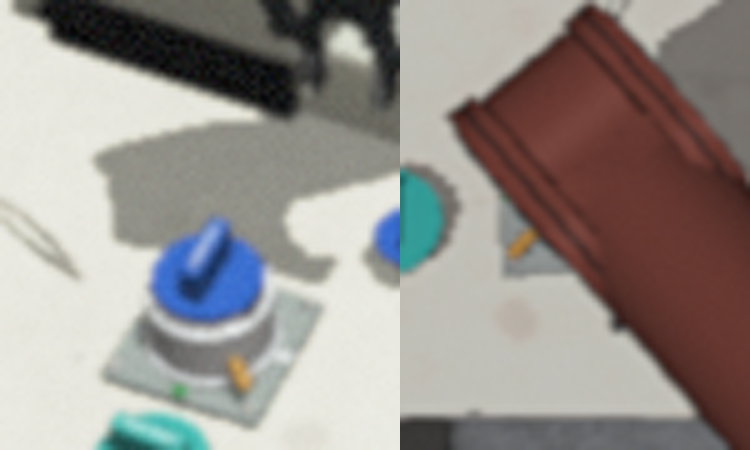

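The scene crop shows the blue cap free, its bar running from (218,222) to (190,280) toward the green dot at (180,390). The gripper is clear of it. I check the angle and height with numbers.

```bash
python3 - <<'E'
from h import *
np.set_printoptions(precision=1,suppress=True)
c=look('scene'); f=lambda x,y,z: ray(c,(x+.5)/5-.5+190,(y+.5)/5-.5+190,z)
a,b=f(188,274,107),f(217,222,107); print(a,b,(a+b)/2,np.linalg.norm(a-b),np.degrees(np.arctan2(*(a-b)[[1,0]])))
for z in (92,97):
  P=[px(c,[455+s*26*np.cos(np.radians(94)),304.5+s*26*np.sin(np.radians(94)),z+15]) for s in(-1,1)]
  print(z,[(p-190+.5)*5-.5 for p in P])
for k in range(3):
  c=look('scene'); print([(round(r['conf'],2),w(c,r['location'])) for r in finder.pinpoint('scene','blue_bar')])
E
```

```text
[450.7 334.9 107. ] [456.3 283.8 107. ] [453.5 309.3 107. ] 51.44859315130335 96.25061959064136
92 [array([220. , 216.9]), array([188.1, 268.4])]
97 [array([219.6, 211.9]), array([187.6, 263.5])]
[(0.88, array([417.1, 438.7,  59.2])), (0.86, array([454.9, 304.6,  90. ])), (0.54, array([354.8, 173.3,  45.3]))]
[(0.67, array([356.1, 173.1,  47.2])), (0.65, array([421.9, 438.8,  62.9])), (0.56, array([456.8, 303.7,  90.7]))]
[(0.84, array([455.7, 304.6,  89.7])), (0.59, array([357.8, 174.9,  45.7])), (0.58, array([421. , 441.4,  59.9]))]
```

The bar is at about 94–96° and about 90–92 mm high, which is locked. The orange cap is unmoved. I hand the job in.

```bash
python3 -c "
from station import env
print(env.job_done())"
```

```text
the job is handed in; nothing more can be done
None
```

The blue cap was pushed down, turned a quarter turn clockwise and released; its bar now lines up with the green dots at about 90–92 mm, the locked height, the orange cap was left alone, and the job was handed in after about 10 s.

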